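# Free the pawl and lay the carving board flat

## Robot

A 6-joint arm with a two-finger parallel gripper is mounted at the origin on the work surface. World frame = base frame: x ahead of the robot, y to its left, z up, the work surface at z = 0. Lengths are in mm, angles in rad, forces in N, time in s.
With the tool pointing down it reaches from about 350 to 975 mm from the base axis. Payload 7.1 kg.
Tool frame: the origin (TCP) lies at the very end of the fingers, on their centre line; the grasp point (between the pads) lies 19 mm behind it; y points along the fingers, x is the direction in which the jaws open and shut, and the axes are right-handed (so a half turn about y gives the same grasp; the last joint's range is limited). The gripper opens to 88 mm and grips with 3 to 60 N. Pads are 20 mm wide; open, the fingers measure 115 mm over their backs; the gripper's body (75 mm by 178 mm) begins 61 mm behind the grasp point.
Start: joints at [1.251, 0.423, 1.63, -0, 1.089, -0.019], TCP at [185.146, 596.93, 222.675] pointing down, gripper open.
Joint ranges: [-3, 3], [-0.9, 2.11], [0.09, 2.58], [-1.31, 4.45], [0.11, 2.69], [-2.54, 2.54]. Speed limits (rad/s): [2.39, 2.39, 3.01, 3.14, 3.14, 3.14].

## Interface

Orientations are given as a rotation vector (axis times angle).
In Python, from workcell import ctrl gives the robot as it stands. The module is installed in compiled form; this text tells all that it offers.
- The arm moves only by the tool jog_arm, never from a script. Its argument "steps" is a list of rows, each an object with "turn": the turn, a rotation vector about the world's x, y, z scaled (see below), a list of three; "dp": the shift along the world's x, y, z scaled (see below), a list of three; "claw": the opening, from 0 (shut) to 1 (fully open). In form: [{"turn": [wx, wy, wz], "dp": [x, y, z], "claw": claw}, ...]. A call has 1 to 12 rows; each row is the pose to reach, as a shift and turn from the pose measured when the call began, turning the shorter way round; what a row does not reach only later rows make up. The controller multiplies each number of a shift by 80 mm and each number of a turn by pi rad. A row lasts 1/12 s, in which the tool goes at most 41.7 mm and 7.16 degrees, less where a joint would pass 70% of its speed; a pose out of reach is approached as far as the arm can. A call with a number of a shift or a turn outside -1 to 1 is refused whole. A call with a gripper value outside its range is refused whole. The fingers move at their own pace and stop on an object; the grip force is fixed at half the most. Time passes only in rows, so rows that repeat a pose let the fingers close. It gives the time, the measured TCP pose, the force and the opening at its end, in the units of the state.
- ctrl.get_obs(): the state, without advancing time (a new reading comes with each control period).
- ctrl.get_image(name): name is "scene" or "top" or "wrist"; returns a dict with "img" (400x640x3 uint8, red, green, blue), "range_z" (400x640 float32, mm along the optical axis (not along the pixel's ray), 0 where there is no reading), "fovy" (degrees; the focal length in pixels is half the picture's height over the tangent of half this angle, whatever the lens; pixels are square), "cx", "cy" (the principal point, pixels), "camera_from_world" (4x4, takes a point from world to camera coordinates); the wrist camera has in their place "hand_eye" (4x4, takes a point from camera to tool coordinates, whose origin is the TCP and whose axes are the tool frame's). Camera axes: x right, y down, z forward; pixel columns grow to the right and rows downward; lengths in mm; the calibration is good to about 2 mm. A picture is of the moment at which its call begins: read the wrist's pose just before it.
- ctrl.close_job(): hands the job in, once; it reports no verdict.
The state is a dict: "t": time; "qpos": joint angles; "qvel": joint speeds; "joint_torque": joint torques, N m; "ee_pos": TCP position; "orientation": TCP orientation; "ft_force": force on the tool from outside, world axes, zero at the start; "moment": the same for the moment, N m; "width": finger opening in mm.
Only numpy, scipy, OpenCV 4.12 (cv2) and the standard library are available. Lean on these libraries where they do the work, as an engineer would, in place of code of your own. Each camera call takes 0.05 s, during which the arm holds its last target.

## Task

The carving board on the tilting stand is propped at a slant by its ratchet. With the fingertips only, press the red pad of the rocker so that the pawl snaps clear of the teeth, ease the board down by its raised dark edge strip until it lies flat on its rests, then press the black pad so that the pawl snaps back into the teeth. Do not force or slam the board or raise it higher, and leave the tools and other loose things on the bench where they are.

Things in the scene. Friction and masses are not known exactly. Their poses are not given: they have to be found in the camera images.
- stand: (all sizes in mm) tilting carving stand bolted to the bench, plywood base, green cheeks. Origin: bench level, below the middle of the flat board; x points from the hinge (side near the robot) to the far side, y left, z up. Base: x -150 to 150, y -155 to 155, and under the rocker out to y -282. Hinge at x -120, z 115; rest posts at x 103. The rocker's pads stand at y -235
- hinge_mid (a point): point on the board's hinge axis (along the stand's y), midway along it: 115 above the bench, at x -120, y 0 of the stand
- tilt_board (a joint): board angle (rad): 0 flat on its rests (stop), grows as the far edge rises; starts at 0.36 to 0.69. Board 252 deep, 300 wide, its top 24 above the hinge axis when flat, carrying a relief blank up to 36 higher. A hinge spring balances it, so it stays where left; with the pawl clear, 3 to 6 N on the dark strip lower it; with the pawl in, the next tooth (every 0.074 rad) stops it
- edge_strip (a point): middle of the top of the dark wooden strip along the board's far, raised edge: 220 from the hinge axis along the board and 24 above the axis square to it. The strip is 40 deep and 300 wide, flush with the board; the raised blank ends 52 before this point. Moves with the board
- pawl_rocker (a joint): rocker and pawl angle (rad): 0 pawl fully home in the teeth, up to 0.09 if it rides on a tooth's back, 0.42 pawl clear (end stop). An over-centre spring snaps it to the nearer end from about 0.21 and holds it there. Pressing the red pad makes it grow, the black pad makes it fall; 5 to 7 N on a pad's middle are needed, over its first 11 of 21 travel
- pawl_nose (a point): tip of the steel pawl, an upright finger 68 tall on the rocker's shaft (shaft along y at x 10, z 44 of the stand), catching the teeth of the steel quadrant (radius 120 about the hinge) that hangs from the board's right side, plate at y -151 to -159. Moves about 28 away from the hinge when thrown clear
- red_pad (a point): middle of the top of the red ribbed pad (40 x 46), on the far (+x) end of the rocker, 50 from its shaft; about 62 above the bench with the pawl home, about 42 with the pawl clear. Moves with the rocker
- black_pad (a point): middle of the top of the black ribbed pad (40 x 46), on the near (-x) end of the rocker, 50 from its shaft; about 42 above the bench with the pawl home, about 62 with the pawl clear. Moves with the rocker
- gouge_near: carving gouge with mid-brown turned handle lying on the bench about 100 outside the pads of the rocker, 250 x 27 x 27; origin: middle of its underside; x runs along it to the blade
- gouge_left: carving gouge with pale handle lying on the stand's other side, 270 x 27 x 27; origin: middle of its underside; x runs along it to the blade
- beech_block: pale wooden block, 45 x 85 x 28 high, lying behind the stand, lower than the flat board and 20 or more clear of its far edge; origin: middle of its underside
- finial: turned pale wooden finial, 52 diameter x 110 high, standing behind the stand; origin: middle of its underside
- glue: white glue bottle with orange cap, 56 diameter x 150 high, standing behind the stand; origin: middle of its underside
- mallet: dark round carver's mallet lying on its conical head (94 diameter), 232 long, handle raised 40 off the bench; origin: on the bench under its head; x runs along it to the handle

How it is judged:
By the outcome, as a careful person would: the job done as asked, in the order asked, and still so for the second after the job is handed in, with the robot touching nothing.
It also fails if it takes over 58 s, if anything falls off the work surface, if the arm or the gripper's body presses on something with over 40 N, if the wrist force passes 120 N, or if a joint passes its speed limit or range.

## Working session

There is one attempt and no reset: what is moved stays moved. The work goes in short steps, Python scripts to look and compute and a tool call to move; the robot and the scene stay as the last step left them, time stands still between calls to the robot, and variables do not carry over. Pictures are saved under pics/ and viewed, and the job is handed in when it is done.

Besides the shell and the picture viewer there is one more tool, called after ">>>" as name(argument=value, ...), one argument or row to a line, values as JSON. jog_arm: Moves the arm, as the interface text tells. Its arguments: {"type":"object","properties":{"steps":{"type":"array","items":{"type":"object","properties":{"turn":{"type":"array","items":{"type":"number"}},"dp":{"type":"array","items":{"type":"number"}},"claw":{"type":"number"}}}}},"required":["steps"]}

```bash
mkdir -p pics
cat > h.py <<'E'
import numpy as np,cv2
from workcell import ctrl
def grab(n):
    o=ctrl.get_obs(); d=ctrl.get_image(n); np.savez('pics/%s.npz'%n,**{k:v for k,v in d.items()}, ee=o['ee_pos'],ori=o['orientation']); return d
def load(n): return dict(np.load('pics/%s.npz'%n))
def w(d,u,v,z=None):
    u,v=int(u),int(v)
    f=200/np.tan(np.radians(float(d['fovy']))/2)
    z=float(np.median(d['range_z'][v-1:v+2,u-1:u+2])) if z is None else z
    p=np.array([(u-float(d['cx']))*z/f,(v-float(d['cy']))*z/f,z,1])
    return (np.linalg.inv(d['camera_from_world'])@p)[:3]
def cloud(d):
    f=200/np.tan(np.radians(float(d['fovy']))/2); Z=d['range_z'].astype(float)
    v,u=np.mgrid[:400,:640]
    P=np.stack([(u-float(d['cx']))*Z/f,(v-float(d['cy']))*Z/f,Z,np.ones_like(Z)],-1)
    return (P@np.linalg.inv(d['camera_from_world']).T)[...,:3]
E
python3 - <<'E'
from h import *
print(ctrl.get_obs())
for n in ('scene','top'):
    d=grab(n); cv2.imwrite('pics/%s0.png'%n,cv2.resize(d['img'][...,::-1],(800,500)))
E
```

```text
{'t': 0.0, 'qpos': array([ 1.25097573e+00,  4.23858235e-01,  1.63065597e+00,  2.15107116e-05,
        1.08858176e+00, -1.90133894e-02]), 'qvel': array([ 0.00075111,  0.00060904, -0.00013643, -0.00181748, -0.0004663 ,
       -0.00073943]), 'joint_torque': array([-2.14808904e-03, -5.44623542e+01, -2.73673546e+01,  6.42687175e-02,
        2.26983998e-02, -1.20529776e-04]), 'ee_pos': array([184.99163719, 596.43506855, 221.90419897]), 'orientation': array([-1.3374969 , -0.98389773,  0.98595338]), 'ft_force': array([ 0.41172648,  0.21093949, -0.01315715]), 'moment': array([ 0.02139114, -0.02938461, -0.03241503]), 'width': 87.88377151546001}
```

View pics/scene0.png

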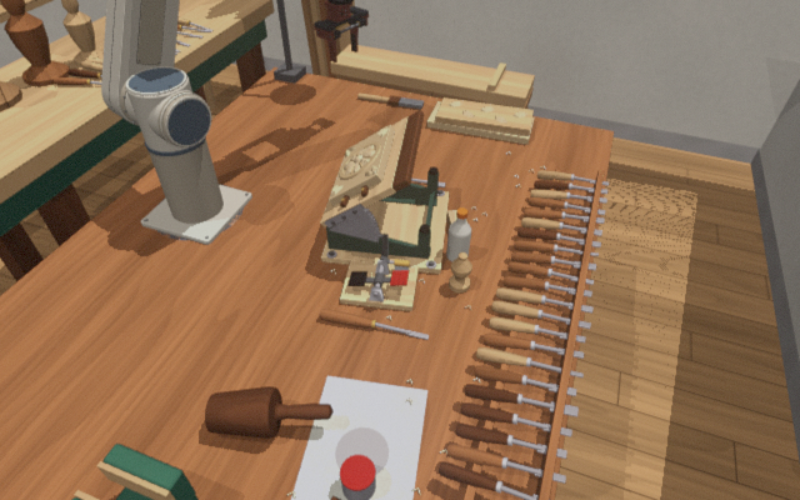

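View pics/top0.png

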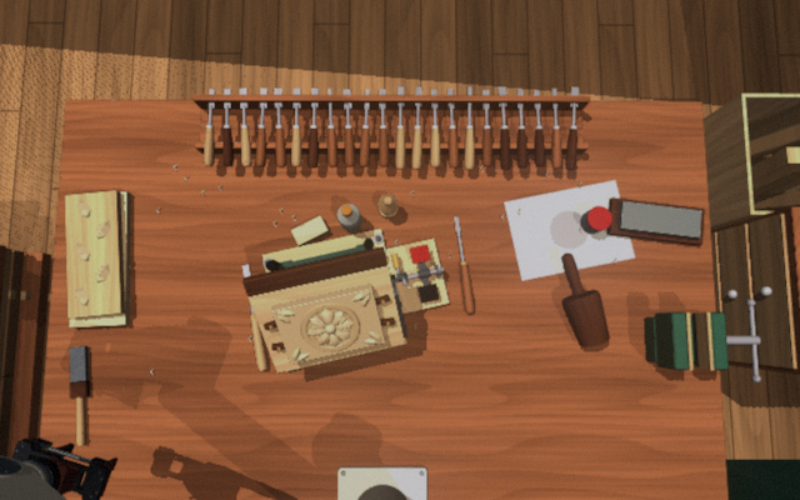

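The top view shows the stand at about (320,310), the red pad at (420,254), the black pad at (429,293) and the strip from (247,285) to (385,258). Next I'll crop closer.

Run:
```python
from h import *
d=load('top')
print(d['fovy'],np.linalg.inv(d['camera_from_world'])[:3,3])
c=d['img'][170:310,190:390,::-1]
cv2.imwrite('pics/topc.png',cv2.resize(c,(800,560),interpolation=cv2.INTER_CUBIC))
P=cloud(d); im=d['img'].astype(int)
red=(im[...,0]>150)&(im[...,1]<60)&(im[...,2]<60); red[:,:320]=0; red[:,370:]=0
v,u=np.where(red);print('red',u.mean(),v.mean(),len(u),np.median(P[red],0))
print('blk',w(d,343,234))
for q in [(197,228),(250,220),(305,209),(200,236),(307,206)]: print(q,w(d,*q))
```

```text
48.715760677101315 [ 462.62640754  -37.52016975 1412.00859883]
red 335.8562091503268 202.9346405228758 153 [628.48227476 -89.88444343  61.17471905]
blk [ 533.87885592 -112.00036581   44.10222977]
(197, 228) [536.86131728 277.2861416  271.56549359]
(250, 220) [558.38807196 142.00024689 264.72158431]
(305, 209) [587.83792639  -0.91019528 261.22551884]
(200, 236) [517.04133034 273.35000512 254.79514346]
(307, 206) [595.47379641  -6.17724586 263.69981029]
```

View pics/topc.png

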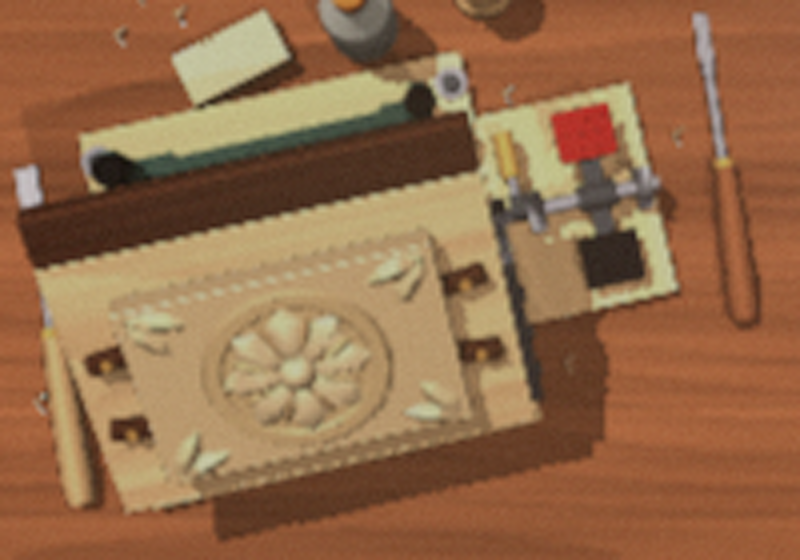

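Run:
```python
from h import *
from scipy.spatial.transform import Rotation as R
d=load('top');P=cloud(d)
o=d
print(R.from_rotvec(d['ee'] *0+d['ori']).as_matrix().round(3))
# strip mask : dark brown region in crop
im=d['img'].astype(int)
m=np.zeros((400,640),np.uint8)
poly=(np.array([[30,220],[462,124],[470,160],[45,255]])/4+[190,170]).astype(np.int32)
cv2.fillPoly(m,[poly],1)
poly=(np.array([[60,275],[480,185],[492,215],[70,300]])/4+[190,170]).astype(np.int32)
m2=np.zeros_like(m);cv2.fillPoly(m2,[poly],1)
for mm in (m,m2,m|m2):
    Q=P[mm>0]; Q=Q[Q[:,2]>150]; c=np.median(Q,0)
    for _ in range(5):
        A=np.c_[Q[:,:2],np.ones(len(Q))]; s=np.linalg.lstsq(A,Q[:,2],rcond=None)[0]
        r=Q[:,2]-A@s; Q=Q[abs(r)<2.5*r.std()+.5]
    print(c,s,'tilt',np.arctan(np.hypot(*s[:2])),'yaw',np.arctan2(s[1],s[0]),r.std(),len(Q))
# strip corners from crop
for q in [(22,212),(465,115),(480,170),(36,266)]:
    u,v=q[0]/4+190,q[1]/4+170
    f=200/np.tan(np.radians(float(d['fovy']))/2)
    C=np.linalg.inv(d['camera_from_world']); ray=C[:3,:3]@np.array([(u-float(d['cx']))/f,(v-float(d['cy']))/f,1]); p=C[:3,3]
    # plane
    t=(s[0]*p[0]+s[1]*p[1]+s[2]-p[2])/(ray[2]-s[0]*ray[0]-s[1]*ray[1]); print(q,p+t*ray)
yaw=.22; Rz=np.array([[np.cos(yaw),-np.sin(yaw)],[np.sin(yaw),np.cos(yaw)]])
o=np.array([581.2,-101])-Rz@[10,-235]; print('origin',o)
for n,q in dict(glue=(278,171),fin=(310,164),block=(247,184),post1=(294,195)).items():
    p=w(d,*q); print(n,p,Rz.T@(p[:2]-o))
```

```text
[[ 0.296 -0.    -0.955]
 [ 0.955 -0.001  0.296]
 [-0.001 -1.     0.   ]]
[565.70065429 132.84250472 268.14324574] [   0.69351223    0.15887461 -145.53012696] tilt 0.6183875784056551 yaw 0.22520105000105384 2.2242869384037816 1087
[531.61375789 121.2571174  242.26125926] [   0.70518242    0.16414204 -153.06431064] tilt 0.6266745450940746 yaw 0.22869322554915583 2.3539916575577253 885
[550.0037884  128.00383132 260.72116012] [   0.7104891     0.16390813 -155.82365741] tilt 0.630023434887589 yaw 0.2267308429994222 2.2947822487397493 1974
(22, 212) [549.13621942 279.22370089 280.09867393]
(465, 115) [612.62011317  -4.55001836 278.69046769]
(480, 170) [579.4187764  -13.89283392 253.5699165 ]
(36, 266) [515.68824376 275.65911153 255.74998677]
origin [520.15706408 126.15360436]
glue [710.94120058  81.71555918 149.01422618] [176.48805433 -85.00172515]
fin [743.86012981  -9.9778532   92.6332794 ] [ 188.60333458 -181.66897792]
block [692.78313386 191.05085061  27.07242866] [182.62784278  25.66093494]
post1 [645.10364511  36.44728076 117.29414983] [ 102.35847254 -114.81121768]
```

>>> jog_arm(
  steps=[
    {"turn": [0,0,-0.037],"dp": [0.2,-0.3,0.4],"claw": 0},
    {"turn": [0,0,-0.074],"dp": [0.4,-0.6,0.8],"claw": 0},
    {"turn": [0,0,-0.111],"dp": [0.6,-0.9,1],"claw": 0},
    {"turn": [0,0,-0.111],"dp": [0.6,-1,1],"claw": 0},
  ],
)

```text
t: 0.43
ee_pos: [235.7, 515.7, 305.9]
orientation: [-1.448, -0.716, 0.71]
ft_force: [-0.0, 0.7, 1.1]
width: 64.3
```

>>> jog_arm(
  steps=[
    {"turn": [0,0,-0.037],"dp": [0.2,-0.45,0.15],"claw": 0},
    {"turn": [0,0,-0.074],"dp": [0.4,-0.9,0.3],"claw": 0},
    {"turn": [0,0,-0.111],"dp": [0.6,-1,0.6],"claw": 0},
  ],
)

```text
t: 0.68
ee_pos: [282.1, 430.4, 351.0]
orientation: [-1.53, -0.439, 0.442]
ft_force: [-0.7, 0.4, -0.2]
width: 44.3
```

>>> jog_arm(
  steps=[
    {"turn": [0,0,-0.037],"dp": [0.25,-0.45,0],"claw": 0},
    {"turn": [0,0,-0.074],"dp": [0.5,-0.9,0],"claw": 0},
    {"turn": [0,0,-0.111],"dp": [0.65,-1,0],"claw": 0},
  ],
)

```text
t: 0.93
ee_pos: [334.1, 346.8, 350.3]
orientation: [-1.571, -0.16, 0.166]
ft_force: [0.6, 0.8, 0.4]
width: 24.6
```

>>> jog_arm(
  steps=[
    {"turn": [0,0,0],"dp": [0.25,-0.45,0],"claw": 0},
    {"turn": [0,0,0],"dp": [0.5,-0.9,0],"claw": 0},
    {"turn": [0,0,0],"dp": [0.65,-1,0],"claw": 0},
  ],
)

```text
t: 1.18
ee_pos: [386.3, 263.3, 349.3]
orientation: [-1.572, -0.16, 0.168]
ft_force: [0.6, -0.7, -0.1]
width: 4.4
```

>>> jog_arm(
  steps=[
    {"turn": [0,0,0],"dp": [0.25,-0.45,0],"claw": 0},
    {"turn": [0,0,0],"dp": [0.5,-0.9,0],"claw": 0},
    {"turn": [0,0,0],"dp": [0.65,-1,0],"claw": 0},
  ],
)

```text
t: 1.43
ee_pos: [438.7, 179.8, 348.3]
orientation: [-1.574, -0.159, 0.169]
ft_force: [0.6, 0.0, -0.2]
width: 0.6
```

>>> jog_arm(
  steps=[
    {"turn": [0,0,0],"dp": [0.25,-0.45,0],"claw": 0},
    {"turn": [0,0,0],"dp": [0.5,-0.9,0],"claw": 0},
    {"turn": [0,0,0],"dp": [0.65,-1,0],"claw": 0},
  ],
)

```text
t: 1.68
ee_pos: [491.4, 96.4, 347.3]
orientation: [-1.575, -0.157, 0.169]
ft_force: [-0.8, 0.6, -0.7]
width: 0.6
```

>>> jog_arm(
  steps=[
    {"turn": [0,0,0],"dp": [0.3,-0.4,0],"claw": 0},
    {"turn": [0,0,0],"dp": [0.6,-0.8,0],"claw": 0},
    {"turn": [0,0,0],"dp": [0.75,-1,0],"claw": 0},
  ],
)

```text
t: 1.93
ee_pos: [553.2, 14.0, 346.2]
orientation: [-1.576, -0.157, 0.17]
ft_force: [0.5, 1.0, 0.2]
width: 0.4
```

>>> jog_arm(
  steps=[
    {"turn": [0,0,0],"dp": [0.3,-0.4,0],"claw": 0},
    {"turn": [0,0,0],"dp": [0.6,-0.8,0],"claw": 0},
    {"turn": [0,0,0],"dp": [0.75,-1,0],"claw": 0},
    {"turn": [0,0,0],"dp": [0.9,-1,0],"claw": 0},
  ],
)

```text
t: 2.27
ee_pos: [626.0, -68.8, 344.6]
orientation: [-1.576, -0.154, 0.17]
ft_force: [0.3, -0.0, 0.6]
width: 0.5
```

Run:
```python
from h import *
from scipy.spatial.transform import Rotation as R
o=ctrl.get_obs();print(o['t'],o['ee_pos'],o['ft_force'],o['width']);print(R.from_rotvec(o['orientation']).as_matrix().round(3))
d=grab('scene'); cv2.imwrite('pics/scene1.png',cv2.resize(d['img'][40:290,200:520,::-1],(800,625)[:2] if 0 else (768,600)))
d=grab('wrist'); cv2.imwrite('pics/wrist1.png',d['img'][...,::-1])
```

```text
2.2667 [626.04361365 -68.77824549 344.61264923] [ 0.28333235 -0.01789954  0.63252663] 0.5483780852866139
[[ 0.979 -0.009 -0.205]
 [ 0.205 -0.012  0.979]
 [-0.011 -1.    -0.01 ]]
```

View pics/scene1.png

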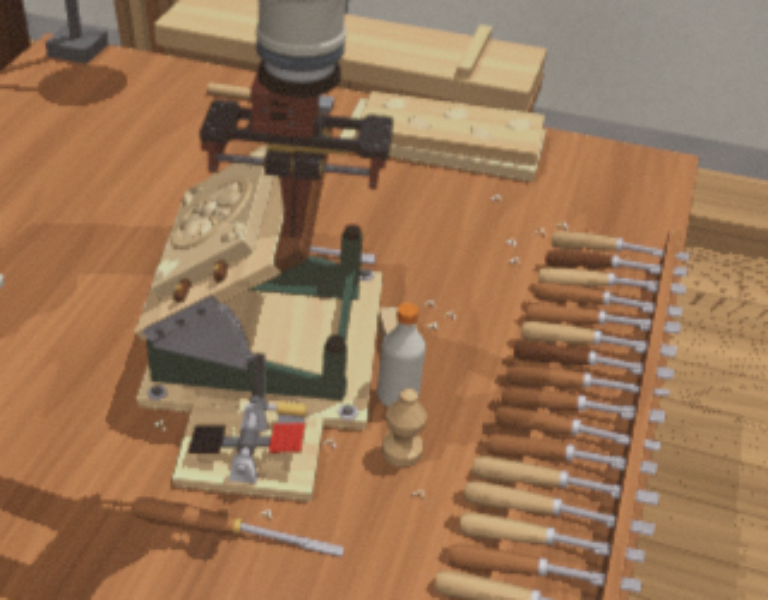

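View pics/wrist1.png

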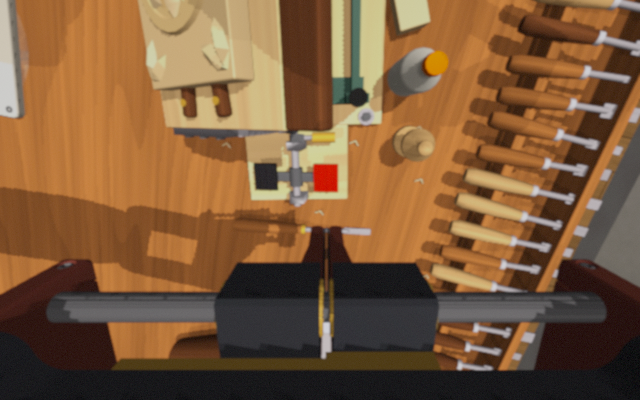

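The scene view shows the gripper's long axis along the stand's x and the fingers shut. The wrist view shows the red pad at (326,178), the black at (265,176). I'll measure both again with the wrist camera as a cross-check.

```bash
cat >> h.py <<'E'
from scipy.spatial.transform import Rotation as R
def ww(d,u,v):
    f=200/np.tan(np.radians(float(d['fovy']))/2)
    z=float(np.median(d['range_z'][v-2:v+3,u-2:u+3]))
    p=np.array([(u-float(d['cx']))*z/f,(v-float(d['cy']))*z/f,z,1])
    return R.from_rotvec(d['ori']).apply((d['hand_eye']@p)[:3])+d['ee']
E
python3 - <<'E'
from h import *
d=load('wrist')
print(ww(d,326,178),ww(d,265,176), ww(d,305,40),ww(d,295,60))
E
```

```text
[629.79952829 -89.36356154  61.85671213] [ 532.39349106 -110.54982815   44.57690081] [585.94960934  54.76523213 269.12746373] [580.22653059  40.83285014 262.84479705]
```

>>> jog_arm(
  steps=[
    {"turn": [0,0,0.005],"dp": [0.05,-0.27,0],"claw": 0},
    {"turn": [0,0,0.005],"dp": [0.05,-0.27,-0.5],"claw": 0},
    {"turn": [0,0,0.005],"dp": [0.05,-0.27,-1],"claw": 0},
  ],
)

```text
t: 2.62
ee_pos: [631.3, -87.5, 265.6]
orientation: [-1.575, -0.173, 0.18]
ft_force: [0.4, 0.7, -0.2]
width: 0.8
```

>>> jog_arm(
  steps=[
    {"turn": [0,0,0],"dp": [0,0,-0.5],"claw": 0},
    {"turn": [0,0,0],"dp": [0,0,-1],"claw": 0},
    {"turn": [0,0,0],"dp": [0,0,-1],"claw": 0},
  ],
)

```text
t: 2.87
ee_pos: [625.3, -85.4, 177.4]
orientation: [-1.571, -0.163, 0.192]
ft_force: [-1.6, 0.7, -1.2]
width: 0.1
```

>>> jog_arm(
  steps=[
    {"turn": [0,0,0],"dp": [0,0,-0.5],"claw": 0},
    {"turn": [0,0,0],"dp": [0,0,-1],"claw": 0},
    {"turn": [0,0,0],"dp": [0,0,-1],"claw": 0},
  ],
)

```text
t: 3.12
ee_pos: [621.4, -83.8, 92.9]
orientation: [-1.568, -0.158, 0.2]
ft_force: [-0.9, -0.4, -1.4]
width: -0.1
```

```bash
cat >> h.py <<'E'
YAW=0.223
def des(tilt=0):
    # tool x along stand x, y down, tilted about stand y: normal of board
    Rz=R.from_euler('z',YAW).as_matrix()
    T=np.array([[1,0,0],[0,0,1],[0,-1,0]])  # cols: x->x, y->-z, z->y
    Ry=R.from_euler('y',-tilt).as_matrix()
    return R.from_matrix(Rz@Ry@T)
def turn(tilt=0):
    o=ctrl.get_obs(); return (des(tilt)*R.from_rotvec(o['orientation']).inv()).as_rotvec()/np.pi
E
python3 - <<'E'
from h import *
print(turn().round(4), ctrl.get_obs()['ee_pos'],des().as_matrix().round(2))
E
```

```text
[ 0.0026 -0.0084 -0.0016] [621.38345272 -83.84230646  92.89041005] [[ 0.98  0.   -0.22]
 [ 0.22  0.    0.98]
 [ 0.   -1.    0.  ]]
```

>>> jog_arm(
  steps=[
    {"turn": [0.0026,-0.0084,-0.0016],"dp": [0.1,-0.08,-0.1],"claw": 0},
    {"turn": [0.0026,-0.0084,-0.0016],"dp": [0.1,-0.08,-0.18],"claw": 0},
    {"turn": [0.0026,-0.0084,-0.0016],"dp": [0.1,-0.08,-0.2],"claw": 0},
    {"turn": [0.0026,-0.0084,-0.0016],"dp": [0.1,-0.08,-0.2],"claw": 0},
  ],
)

```text
t: 3.45
ee_pos: [630.1, -90.1, 78.6]
orientation: [-1.564, -0.176, 0.174]
ft_force: [-0.1, 0.3, 0.5]
width: 0.4
```

>>> jog_arm(
  steps=[
    {"turn": [0,0,0],"dp": [0,0,-0.1],"claw": 0},
    {"turn": [0,0,0],"dp": [0,0,-0.18],"claw": 0},
    {"turn": [0,0,0],"dp": [0,0,-0.22],"claw": 0},
    {"turn": [0,0,0],"dp": [0,0,-0.25],"claw": 0},
    {"turn": [0,0,0],"dp": [0,0,-0.28],"claw": 0},
  ],
)

```text
t: 3.87
ee_pos: [631.3, -90.0, 57.0]
orientation: [-1.564, -0.178, 0.172]
ft_force: [2.4, 1.2, 10.2]
width: 0.4
```

>>> jog_arm(
  steps=[
    {"turn": [0,0,0],"dp": [0,0,-0.04],"claw": 0},
    {"turn": [0,0,0],"dp": [0,0,-0.07],"claw": 0},
    {"turn": [0,0,0],"dp": [0,0,-0.1],"claw": 0},
    {"turn": [0,0,0],"dp": [0,0,-0.13],"claw": 0},
  ],
)

```text
t: 4.2
ee_pos: [631.1, -90.0, 46.1]
orientation: [-1.564, -0.178, 0.173]
ft_force: [0.7, -0.6, 0.2]
width: 0.7
```

Contact showed 10 N, then 0 N once the rocker snapped away. Next I back off and look.

>>> jog_arm(
  steps=[
    {"turn": [0,0,0],"dp": [0,0,0.3],"claw": 0},
    {"turn": [0,0,0],"dp": [0,0,0.8],"claw": 0},
    {"turn": [0,0,0],"dp": [0,0,1],"claw": 0},
  ],
)

```text
t: 4.45
ee_pos: [632.1, -90.2, 128.8]
orientation: [-1.565, -0.179, 0.171]
ft_force: [1.6, 0.4, 1.1]
width: 0.7
```

>>> jog_arm(
  steps=[
    {"turn": [0,0,0],"dp": [0,0,0.5],"claw": 0},
    {"turn": [0,0,0],"dp": [0,0,1],"claw": 0},
    {"turn": [0,0,0],"dp": [0,0,1],"claw": 0},
  ],
)

```text
t: 4.7
ee_pos: [636.1, -90.9, 216.6]
orientation: [-1.568, -0.188, 0.162]
ft_force: [1.4, -0.2, -0.2]
width: 0.6
```

>>> jog_arm(
  steps=[
    {"turn": [0,0,0],"dp": [0,0,0.5],"claw": 0},
    {"turn": [0,0,0],"dp": [0,0,1],"claw": 0},
    {"turn": [0,0,0],"dp": [0,0,1],"claw": 0},
  ],
)

```text
t: 4.95
ee_pos: [639.2, -91.4, 303.8]
orientation: [-1.571, -0.196, 0.155]
ft_force: [0.7, -0.1, 0.3]
width: 0.6
```

Run:
```python
from h import *
d=grab('wrist'); cv2.imwrite('pics/wrist2.png',d['img'][...,::-1])
d=grab('scene'); cv2.imwrite('pics/scene2.png',cv2.resize(d['img'][40:290,200:520,::-1],(768,600)))
print(ctrl.get_obs()['ee_pos'],turn())
```

```text
[637.13305562 -91.11406591 298.65783074] [1.05710363e-03 6.58087814e-03 1.39877625e-05]
```

View pics/wrist2.png

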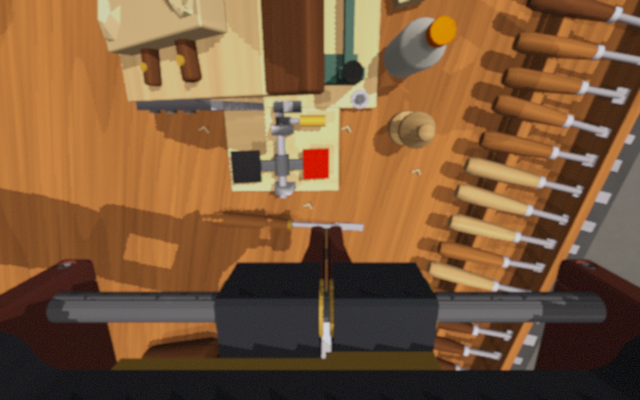

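View pics/scene2.png

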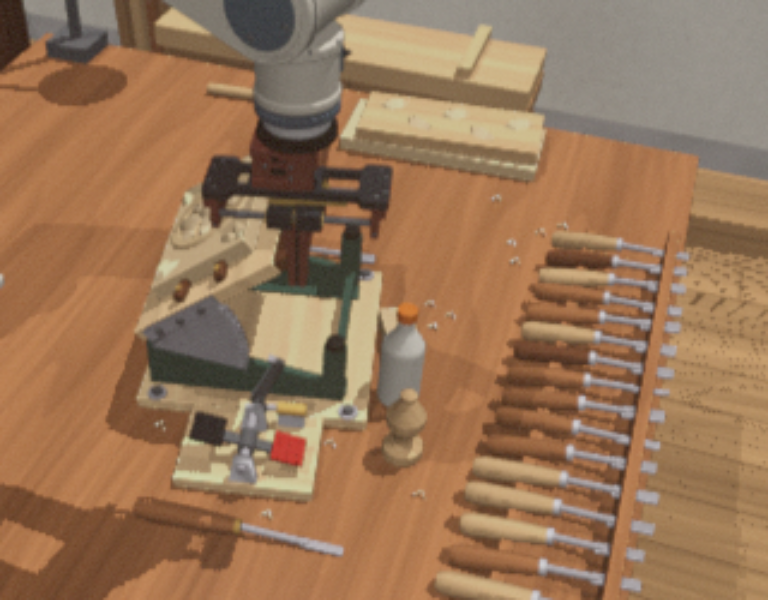

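Red pad low, black high, and the pawl has swung away from the quadrant, so it is clear. The board hasn't moved. Next I go over to the strip, tilting the tool square to the board.

>>> jog_arm(
  steps=[
    {"turn": [0,0,0],"dp": [-0.1,0.2,0.5],"claw": 0},
    {"turn": [0.01,-0.03,0],"dp": [-0.2,0.6,0.7],"claw": 0},
    {"turn": [0.02,-0.07,0],"dp": [-0.4,1,0.8],"claw": 0},
  ],
)

```text
t: 5.3
ee_pos: [608.1, -10.5, 363.7]
orientation: [-1.523, -0.365, -0.022]
ft_force: [-0.3, 0.6, 0.4]
width: 0.6
```

>>> jog_arm(
  steps=[
    {"turn": [0.01,-0.035,0],"dp": [-0.15,0.45,0],"claw": 0},
    {"turn": [0.02,-0.07,0],"dp": [-0.3,0.9,0],"claw": 0},
    {"turn": [0.025,-0.1,0],"dp": [-0.4,1,0],"claw": 0},
  ],
)

```text
t: 5.55
ee_pos: [573.3, 72.1, 361.5]
orientation: [-1.439, -0.609, -0.276]
ft_force: [0.9, -0.2, 0.0]
width: 0.3
```

```bash
cat >> h.py <<'E'
HX=np.array([520.6,126.2])
def strip(th,off=0,y=0):
    x=-120+220*np.cos(th)-(24+off)*np.sin(th); z=115+220*np.sin(th)+(24+off)*np.cos(th)
    c,s=np.cos(YAW),np.sin(YAW)
    return np.array([HX[0]+c*x-s*y,HX[1]+s*x+c*y,z])
def cmd(th,off=0):
    o=ctrl.get_obs(); print('th',th,'off',off,'dp',((strip(th,off)-o['ee_pos'])/80).round(3),'turn',turn(th).round(4),strip(th,off).round(1))
E
python3 - <<'E'
from h import *
o=ctrl.get_obs();print(o['ee_pos'],o['qpos'])
print(strip(.626)); cmd(.626,40);cmd(.626,20)
E
```

```text
[573.25784826  72.11204968 361.47211158] [ 0.04608613 -0.01659963  1.97311818  0.1867627   0.62684169 -0.29481957]
[563.72629396 135.97981707 263.34881035]
th 0.626 off 40 dp [-0.405  0.734 -0.821] turn [-0.0009 -0.0166 -0.0008] [540.9 130.8 295.8]
th 0.626 off 20 dp [-0.262  0.766 -1.024] turn [-0.0009 -0.0166 -0.0008] [552.3 133.4 279.6]
```

>>> jog_arm(
  steps=[
    {"turn": [-0.001,-0.01,-0.001],"dp": [-0.2,0.36,-0.2],"claw": 0},
    {"turn": [-0.001,-0.017,-0.001],"dp": [-0.4,0.73,-0.5],"claw": 0},
    {"turn": [-0.001,-0.017,-0.001],"dp": [-0.4,0.73,-0.8],"claw": 0},
    {"turn": [-0.001,-0.017,-0.001],"dp": [-0.4,0.73,-0.8],"claw": 0},
  ],
)

```text
t: 5.88
ee_pos: [535.9, 131.4, 290.2]
orientation: [-1.442, -0.645, -0.305]
ft_force: [-0.8, -0.4, -0.9]
width: 0.6
```

Run:
```python
from h import *
o=ctrl.get_obs();print(o['ee_pos'],o['qpos'],o['t'])
d=grab('wrist'); cv2.imwrite('pics/wrist3.png',d['img'][...,::-1])
for q in [(200,20),(200,60),(250,100)]: print(ww(d,*q))
cmd(.626,12); cmd(.626,0)
```

```text
[535.86589943 131.38346332 290.15388037] [ 0.21572894  0.02023769  2.13547315  0.01542595  0.37082404 -0.02328525] 5.8833Traceback (most recent call last):
  File "<stdin>", line 4, in <module>
  File "h.py", line 22, in ww
    return R.from_rotvec(d['ori']).apply((d['hand_eye']@p)[:3])+d['ee']
                         ~^^^^^^^
KeyError: 'ori'
```

View pics/wrist3.png

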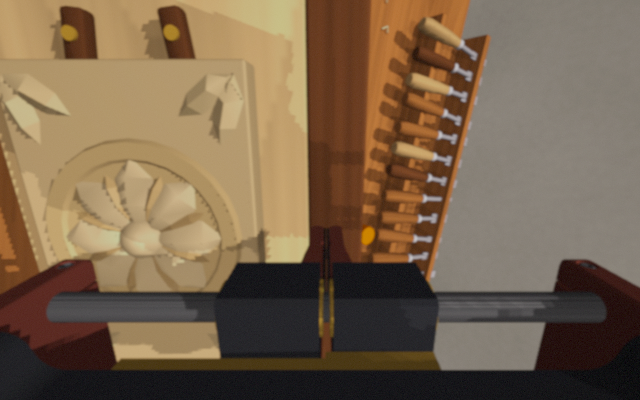

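The strip spans about u 310–362 and the fingertip lies at u 326, above it. I'll check the plane with depth.

Run:
```python
from h import *
o=ctrl.get_obs(); d=load('wrist') if 0 else ctrl.get_image('wrist'); d.update(ori=o['orientation'],ee=o['ee_pos'])
c,s=np.cos(YAW),np.sin(YAW)
for q in [(315,60),(355,60),(335,60),(335,150),(280,60)]:
    p=ww(d,*q); e=p[:2]-HX; x=c*e[0]+s*e[1]+120; z=p[2]-115
    r=np.hypot(x,z); print(q,p.round(1),'th if top plane',(np.arctan2(z,x)-np.arcsin(24/r)).round(4),'rad',np.sqrt(r*r-576).round(1))
cmd(.626,12); cmd(.626,0)
print(o['ee_pos'],o['ft_force'])
```

```text
(315, 60) [529.9 240.5 259.4] th if top plane 0.6382 rad 210.0
(355, 60) [549.9 245.1 273.9] th if top plane 0.6357 rad 235.1
(335, 60) [540.  242.8 266.6] th if top plane 0.6366 rad 222.5
(335, 150) [552.9 188.1 266.9] th if top plane 0.6364 rad 223.1
(280, 60) [512.7 236.7 246. ] th if top plane 0.6371 rad 187.8
th 0.626 off 12 dp [ 0.205  0.05  -0.282] turn [ 0.0004 -0.0009 -0.    ] [556.9 134.4 273.1]
th 0.626 off 0 dp [ 0.291  0.069 -0.403] turn [ 0.0004 -0.0009 -0.    ] [563.7 136.  263.3]
[538.36002706 130.85830462 293.12379732] [-0.36327123 -0.09440398  0.38539097]
```

Run:
```python
from h import *
cmd(.636,10); cmd(.636,4); cmd(.636,0); cmd(.62,0)
```

```text
th 0.636 off 10 dp [ 0.201  0.048 -0.282] turn [ 0.0011 -0.004  -0.    ] [556.5 134.3 273. ]
th 0.636 off 4 dp [ 0.244  0.058 -0.342] turn [ 0.0011 -0.004  -0.    ] [560.  135.1 268.2]
th 0.636 off 0 dp [ 0.273  0.065 -0.383] turn [ 0.0011 -0.004  -0.    ] [562.3 135.6 265. ]
th 0.62 off 0 dp [ 0.302  0.071 -0.415] turn [-0.     0.001 -0.   ] [564.6 136.2 262.4]
```

>>> jog_arm(
  steps=[
    {"turn": [0.001,-0.004,0],"dp": [0.1,0.02,-0.14],"claw": 0},
    {"turn": [0.001,-0.004,0],"dp": [0.2,0.05,-0.28],"claw": 0},
    {"turn": [0.001,-0.004,0],"dp": [0.22,0.053,-0.31],"claw": 0},
    {"turn": [0.001,-0.004,0],"dp": [0.244,0.058,-0.342],"claw": 0},
    {"turn": [0.001,-0.004,0],"dp": [0.258,0.062,-0.362],"claw": 0},
    {"turn": [0.001,-0.004,0],"dp": [0.273,0.065,-0.383],"claw": 0},
    {"turn": [0,0,0],"dp": [0.288,0.068,-0.4],"claw": 0},
    {"turn": [0,0.001,0],"dp": [0.302,0.071,-0.415],"claw": 0},
  ],
)

```text
t: 6.65
ee_pos: [565.1, 135.9, 263.3]
orientation: [-1.441, -0.646, -0.312]
ft_force: [-1.2, -4.2, 2.5]
width: 0.3
```

```bash
cat >> h.py <<'E'
def arc(ths,off=0):
    o=ctrl.get_obs(); print(o['t'],o['ee_pos'].round(1),o['ft_force'].round(1))
    for t in ths: print('{"turn": %s, "dp": %s, "claw": 0},'%(turn(t).round(4).tolist(),((strip(t,off)-o['ee_pos'])/80).round(3).tolist()))
E
python3 - <<'E'
from h import *
arc(np.linspace(.61,.50,12))
E
```

```text
6.65 [565.1 135.9 263.3] [-1.2 -4.2  2.5]
{"turn": [-0.0007, 0.0032, 0.0001], "dp": [0.011, 0.008, -0.032], "claw": 0},
{"turn": [-0.0014, 0.0063, 0.0001], "dp": [0.029, 0.012, -0.053], "claw": 0},
{"turn": [-0.0021, 0.0094, 0.0001], "dp": [0.046, 0.016, -0.074], "claw": 0},
{"turn": [-0.0028, 0.0125, 0.0001], "dp": [0.064, 0.02, -0.095], "claw": 0},
{"turn": [-0.0035, 0.0156, 0.0001], "dp": [0.081, 0.024, -0.117], "claw": 0},
{"turn": [-0.0042, 0.0187, 0.0001], "dp": [0.098, 0.027, -0.139], "claw": 0},
{"turn": [-0.0049, 0.0218, 0.0001], "dp": [0.114, 0.031, -0.16], "claw": 0},
{"turn": [-0.0056, 0.0249, 0.0001], "dp": [0.131, 0.035, -0.182], "claw": 0},
{"turn": [-0.0063, 0.028, 0.0001], "dp": [0.147, 0.039, -0.204], "claw": 0},
{"turn": [-0.007, 0.0311, 0.0001], "dp": [0.163, 0.042, -0.227], "claw": 0},
{"turn": [-0.0077, 0.0342, 0.0001], "dp": [0.178, 0.046, -0.249], "claw": 0},
{"turn": [-0.0084, 0.0373, 0.0001], "dp": [0.194, 0.049, -0.272], "claw": 0},
```

>>> jog_arm(
  steps=[
    {"turn": [-0.001,0.003,0],"dp": [0.011,0.004,-0.032],"claw": 0},
    {"turn": [-0.001,0.006,0],"dp": [0.029,0.008,-0.053],"claw": 0},
    {"turn": [-0.002,0.009,0],"dp": [0.046,0.012,-0.074],"claw": 0},
    {"turn": [-0.003,0.0125,0],"dp": [0.064,0.016,-0.095],"claw": 0},
    {"turn": [-0.0035,0.0156,0],"dp": [0.081,0.02,-0.117],"claw": 0},
    {"turn": [-0.0042,0.0187,0],"dp": [0.098,0.024,-0.139],"claw": 0},
    {"turn": [-0.0049,0.0218,0],"dp": [0.114,0.027,-0.16],"claw": 0},
    {"turn": [-0.0056,0.0249,0],"dp": [0.131,0.031,-0.182],"claw": 0},
    {"turn": [-0.0063,0.028,0],"dp": [0.147,0.034,-0.204],"claw": 0},
    {"turn": [-0.007,0.0311,0],"dp": [0.163,0.038,-0.227],"claw": 0},
    {"turn": [-0.0077,0.0342,0],"dp": [0.178,0.041,-0.249],"claw": 0},
    {"turn": [-0.0084,0.0373,0],"dp": [0.194,0.045,-0.272],"claw": 0},
  ],
)

```text
t: 7.65
ee_pos: [581.1, 139.7, 241.6]
orientation: [-1.473, -0.557, -0.218]
ft_force: [2.5, -1.1, 5.2]
width: 0.7
```

Run:
```python
from h import *
arc(np.linspace(.49,.38,12))
d=grab('scene'); cv2.imwrite('pics/scene3.png',cv2.resize(d['img'][40:290,200:520,::-1],(768,600)))
```

```text
7.65 [581.1 139.7 241.6] [ 2.5 -1.1  5.2]
{"turn": [-0.0007, 0.0031, 0.0001], "dp": [0.009, 0.005, -0.024], "claw": 0},
{"turn": [-0.0014, 0.0062, 0.0001], "dp": [0.024, 0.008, -0.047], "claw": 0},
{"turn": [-0.0021, 0.0093, 0.0001], "dp": [0.039, 0.011, -0.07], "claw": 0},
{"turn": [-0.0029, 0.0124, 0.0001], "dp": [0.054, 0.015, -0.093], "claw": 0},
{"turn": [-0.0036, 0.0155, 0.0001], "dp": [0.068, 0.018, -0.117], "claw": 0},
{"turn": [-0.0043, 0.0186, 0.0001], "dp": [0.082, 0.021, -0.14], "claw": 0},
{"turn": [-0.005, 0.0217, 0.0001], "dp": [0.096, 0.024, -0.164], "claw": 0},
{"turn": [-0.0057, 0.0248, 0.0001], "dp": [0.11, 0.027, -0.188], "claw": 0},
{"turn": [-0.0064, 0.0279, 0.0001], "dp": [0.123, 0.03, -0.212], "claw": 0},
{"turn": [-0.0071, 0.031, 0.0001], "dp": [0.137, 0.034, -0.236], "claw": 0},
{"turn": [-0.0078, 0.0342, 0.0001], "dp": [0.15, 0.036, -0.26], "claw": 0},
{"turn": [-0.0085, 0.0373, 0.0001], "dp": [0.162, 0.039, -0.284], "claw": 0},
```

View pics/scene3.png

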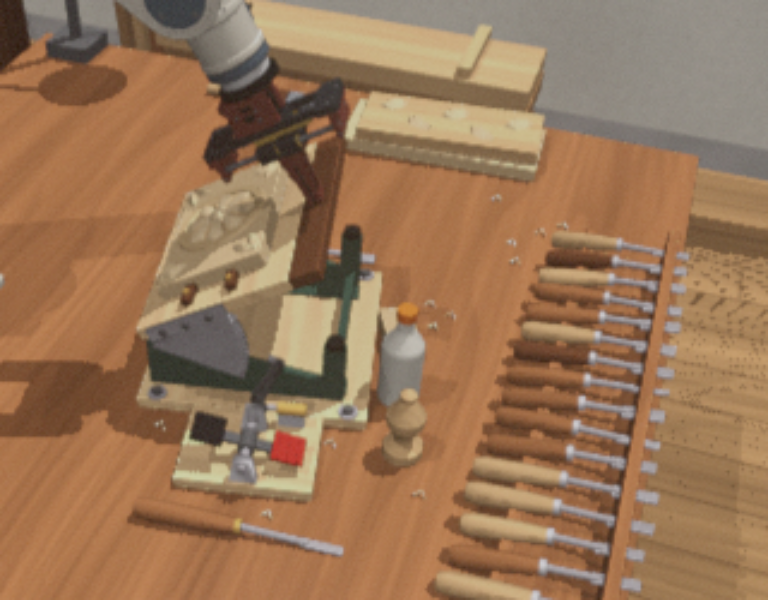

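The board is following the fingertip at about 5 N and the pawl is still clear. On down the arc.

>>> jog_arm(
  steps=[
    {"turn": [-0.0007,0.003,0],"dp": [0.009,0.003,-0.024],"claw": 0},
    {"turn": [-0.0014,0.006,0],"dp": [0.024,0.006,-0.047],"claw": 0},
    {"turn": [-0.002,0.009,0],"dp": [0.039,0.01,-0.07],"claw": 0},
    {"turn": [-0.003,0.0124,0],"dp": [0.054,0.013,-0.093],"claw": 0},
    {"turn": [-0.0036,0.0155,0],"dp": [0.068,0.016,-0.117],"claw": 0},
    {"turn": [-0.0043,0.0186,0],"dp": [0.082,0.019,-0.14],"claw": 0},
    {"turn": [-0.005,0.0217,0],"dp": [0.096,0.022,-0.164],"claw": 0},
    {"turn": [-0.0057,0.0248,0],"dp": [0.11,0.025,-0.188],"claw": 0},
    {"turn": [-0.0064,0.0279,0],"dp": [0.123,0.028,-0.212],"claw": 0},
    {"turn": [-0.0071,0.031,0],"dp": [0.137,0.032,-0.236],"claw": 0},
    {"turn": [-0.0078,0.0342,0],"dp": [0.15,0.034,-0.26],"claw": 0},
    {"turn": [-0.0085,0.0373,0],"dp": [0.162,0.037,-0.284],"claw": 0},
  ],
)

```text
t: 8.7
ee_pos: [594.2, 142.8, 218.3]
orientation: [-1.502, -0.465, -0.122]
ft_force: [0.2, 0.5, 2.7]
width: 0.7
```

Run:
```python
from h import *
arc(np.linspace(.37,.26,12))
```

```text
8.7 [594.2 142.8 218.3] [0.2 0.5 2.7]
{"turn": [-0.0006, 0.0023, 0.0001], "dp": [0.012, 0.004, -0.018], "claw": 0},
{"turn": [-0.0013, 0.0054, 0.0001], "dp": [0.024, 0.006, -0.042], "claw": 0},
{"turn": [-0.002, 0.0086, 0.0001], "dp": [0.036, 0.009, -0.067], "claw": 0},
{"turn": [-0.0027, 0.0117, 0.0001], "dp": [0.048, 0.012, -0.092], "claw": 0},
{"turn": [-0.0034, 0.0148, 0.0001], "dp": [0.059, 0.015, -0.117], "claw": 0},
{"turn": [-0.0041, 0.0179, 0.0001], "dp": [0.071, 0.017, -0.142], "claw": 0},
{"turn": [-0.0048, 0.021, 0.0001], "dp": [0.082, 0.02, -0.167], "claw": 0},
{"turn": [-0.0055, 0.0241, 0.0001], "dp": [0.093, 0.022, -0.192], "claw": 0},
{"turn": [-0.0062, 0.0272, 0.0001], "dp": [0.103, 0.024, -0.218], "claw": 0},
{"turn": [-0.0069, 0.0303, 0.0001], "dp": [0.114, 0.027, -0.243], "claw": 0},
{"turn": [-0.0076, 0.0334, 0.0001], "dp": [0.124, 0.029, -0.269], "claw": 0},
{"turn": [-0.0083, 0.0365, 0.0001], "dp": [0.134, 0.031, -0.295], "claw": 0},
```

>>> jog_arm(
  steps=[
    {"turn": [-0.0006,0.0023,0],"dp": [0.012,0.003,-0.018],"claw": 0},
    {"turn": [-0.0013,0.0054,0],"dp": [0.024,0.006,-0.042],"claw": 0},
    {"turn": [-0.002,0.0086,0],"dp": [0.036,0.008,-0.067],"claw": 0},
    {"turn": [-0.0027,0.0117,0],"dp": [0.048,0.011,-0.092],"claw": 0},
    {"turn": [-0.0034,0.0148,0],"dp": [0.059,0.014,-0.117],"claw": 0},
    {"turn": [-0.0041,0.0179,0],"dp": [0.071,0.016,-0.142],"claw": 0},
    {"turn": [-0.0048,0.021,0],"dp": [0.082,0.019,-0.167],"claw": 0},
    {"turn": [-0.0055,0.0241,0],"dp": [0.093,0.021,-0.192],"claw": 0},
    {"turn": [-0.0062,0.0272,0],"dp": [0.103,0.023,-0.218],"claw": 0},
    {"turn": [-0.0069,0.0303,0],"dp": [0.114,0.026,-0.243],"claw": 0},
    {"turn": [-0.0076,0.0334,0],"dp": [0.124,0.028,-0.269],"claw": 0},
    {"turn": [-0.0083,0.0365,0],"dp": [0.134,0.03,-0.295],"claw": 0},
  ],
)

```text
t: 9.7
ee_pos: [604.8, 145.2, 194.4]
orientation: [-1.526, -0.374, -0.028]
ft_force: [-0.8, 1.6, 3.4]
width: 0.3
```

Run:
```python
from h import *
arc(np.linspace(.25,.14,12))
```

```text
9.7 [604.8 145.2 194.4] [-0.8  1.6  3.4]
{"turn": [-0.0006, 0.0026, 0.0001], "dp": [0.011, 0.003, -0.021], "claw": 0},
{"turn": [-0.0013, 0.0057, 0.0001], "dp": [0.02, 0.006, -0.047], "claw": 0},
{"turn": [-0.002, 0.0088, 0.0001], "dp": [0.029, 0.008, -0.073], "claw": 0},
{"turn": [-0.0027, 0.0119, 0.0001], "dp": [0.038, 0.01, -0.099], "claw": 0},
{"turn": [-0.0034, 0.015, 0.0001], "dp": [0.047, 0.012, -0.125], "claw": 0},
{"turn": [-0.0041, 0.0181, 0.0001], "dp": [0.055, 0.013, -0.152], "claw": 0},
{"turn": [-0.0048, 0.0212, 0.0001], "dp": [0.063, 0.015, -0.178], "claw": 0},
{"turn": [-0.0055, 0.0243, 0.0001], "dp": [0.071, 0.017, -0.204], "claw": 0},
{"turn": [-0.0063, 0.0274, 0.0001], "dp": [0.079, 0.019, -0.231], "claw": 0},
{"turn": [-0.007, 0.0305, 0.0001], "dp": [0.086, 0.02, -0.258], "claw": 0},
{"turn": [-0.0077, 0.0337, 0.0001], "dp": [0.093, 0.022, -0.284], "claw": 0},
{"turn": [-0.0084, 0.0368, 0.0001], "dp": [0.1, 0.024, -0.311], "claw": 0},
```

>>> jog_arm(
  steps=[
    {"turn": [-0.0006,0.0026,0],"dp": [0.011,0.003,-0.021],"claw": 0},
    {"turn": [-0.0013,0.0057,0],"dp": [0.02,0.005,-0.047],"claw": 0},
    {"turn": [-0.002,0.0088,0],"dp": [0.029,0.007,-0.073],"claw": 0},
    {"turn": [-0.0027,0.0119,0],"dp": [0.038,0.009,-0.099],"claw": 0},
    {"turn": [-0.0034,0.015,0],"dp": [0.047,0.011,-0.125],"claw": 0},
    {"turn": [-0.0041,0.0181,0],"dp": [0.055,0.012,-0.152],"claw": 0},
    {"turn": [-0.0048,0.0212,0],"dp": [0.063,0.014,-0.178],"claw": 0},
    {"turn": [-0.0055,0.0243,0],"dp": [0.071,0.016,-0.204],"claw": 0},
    {"turn": [-0.0063,0.0274,0],"dp": [0.079,0.018,-0.231],"claw": 0},
    {"turn": [-0.007,0.0305,0],"dp": [0.086,0.019,-0.258],"claw": 0},
    {"turn": [-0.0077,0.0337,0],"dp": [0.093,0.021,-0.284],"claw": 0},
    {"turn": [-0.0084,0.0368,0],"dp": [0.1,0.023,-0.311],"claw": 0},
  ],
)

```text
t: 10.7
ee_pos: [612.6, 147.0, 169.2]
orientation: [-1.546, -0.282, 0.066]
ft_force: [-2.7, -0.8, 3.0]
width: 0.3
```

Run:
```python
from h import *
arc(np.linspace(.132,.044,12))
```

```text
10.7 [612.6 147.  169.2] [-2.7 -0.8  3. ]
{"turn": [-0.0004, 0.002, 0.0001], "dp": [0.007, 0.002, -0.018], "claw": 0},
{"turn": [-0.001, 0.0044, 0.0001], "dp": [0.012, 0.004, -0.039], "claw": 0},
{"turn": [-0.0015, 0.0069, 0.0001], "dp": [0.017, 0.005, -0.061], "claw": 0},
{"turn": [-0.0021, 0.0094, 0.0], "dp": [0.022, 0.006, -0.083], "claw": 0},
{"turn": [-0.0027, 0.0119, 0.0], "dp": [0.026, 0.007, -0.104], "claw": 0},
{"turn": [-0.0032, 0.0144, 0.0], "dp": [0.031, 0.008, -0.126], "claw": 0},
{"turn": [-0.0038, 0.0169, 0.0], "dp": [0.035, 0.009, -0.148], "claw": 0},
{"turn": [-0.0043, 0.0193, 0.0], "dp": [0.039, 0.01, -0.169], "claw": 0},
{"turn": [-0.0049, 0.0218, 0.0], "dp": [0.043, 0.01, -0.191], "claw": 0},
{"turn": [-0.0055, 0.0243, 0.0], "dp": [0.047, 0.011, -0.213], "claw": 0},
{"turn": [-0.006, 0.0268, 0.0], "dp": [0.05, 0.012, -0.235], "claw": 0},
{"turn": [-0.0066, 0.0293, 0.0], "dp": [0.054, 0.013, -0.257], "claw": 0},
```

>>> jog_arm(
  steps=[
    {"turn": [-0.0004,0.002,0],"dp": [0.007,0.002,-0.018],"claw": 0},
    {"turn": [-0.001,0.0044,0],"dp": [0.012,0.003,-0.039],"claw": 0},
    {"turn": [-0.0015,0.0069,0],"dp": [0.017,0.004,-0.061],"claw": 0},
    {"turn": [-0.0021,0.0094,0],"dp": [0.022,0.005,-0.083],"claw": 0},
    {"turn": [-0.0027,0.0119,0],"dp": [0.026,0.006,-0.104],"claw": 0},
    {"turn": [-0.0032,0.0144,0],"dp": [0.031,0.007,-0.126],"claw": 0},
    {"turn": [-0.0038,0.0169,0],"dp": [0.035,0.008,-0.148],"claw": 0},
    {"turn": [-0.0043,0.0193,0],"dp": [0.039,0.009,-0.169],"claw": 0},
    {"turn": [-0.0049,0.0218,0],"dp": [0.043,0.01,-0.191],"claw": 0},
    {"turn": [-0.0055,0.0243,0],"dp": [0.047,0.011,-0.213],"claw": 0},
    {"turn": [-0.006,0.0268,0],"dp": [0.05,0.012,-0.235],"claw": 0},
    {"turn": [-0.0066,0.0293,0],"dp": [0.054,0.013,-0.257],"claw": 0},
  ],
)

```text
t: 11.7
ee_pos: [616.9, 148.0, 148.4]
orientation: [-1.559, -0.208, 0.141]
ft_force: [-2.9, 0.1, 2.4]
width: 0.1
```

Run:
```python
from h import *
arc(np.linspace(.038,-.004,10))
```

```text
11.7 [616.9 148.  148.4] [-2.9  0.1  2.4]
{"turn": [-0.0003, 0.0016, 0.0001], "dp": [0.002, 0.001, -0.014], "claw": 0},
{"turn": [-0.0007, 0.003, 0.0001], "dp": [0.003, 0.002, -0.026], "claw": 0},
{"turn": [-0.001, 0.0045, 0.0001], "dp": [0.005, 0.002, -0.039], "claw": 0},
{"turn": [-0.0013, 0.0059, 0.0001], "dp": [0.007, 0.002, -0.052], "claw": 0},
{"turn": [-0.0017, 0.0074, 0.0001], "dp": [0.009, 0.003, -0.065], "claw": 0},
{"turn": [-0.002, 0.0088, 0.0001], "dp": [0.01, 0.003, -0.078], "claw": 0},
{"turn": [-0.0023, 0.0103, 0.0001], "dp": [0.012, 0.003, -0.09], "claw": 0},
{"turn": [-0.0026, 0.0117, 0.0001], "dp": [0.013, 0.004, -0.103], "claw": 0},
{"turn": [-0.003, 0.0132, 0.0001], "dp": [0.014, 0.004, -0.116], "claw": 0},
{"turn": [-0.0033, 0.0146, 0.0001], "dp": [0.016, 0.004, -0.129], "claw": 0},
```

>>> jog_arm(
  steps=[
    {"turn": [-0.0003,0.0016,0],"dp": [0.002,0.001,-0.014],"claw": 0},
    {"turn": [-0.0007,0.003,0],"dp": [0.003,0.001,-0.026],"claw": 0},
    {"turn": [-0.001,0.0045,0],"dp": [0.005,0.001,-0.039],"claw": 0},
    {"turn": [-0.0013,0.0059,0],"dp": [0.007,0.002,-0.052],"claw": 0},
    {"turn": [-0.0017,0.0074,0],"dp": [0.009,0.002,-0.065],"claw": 0},
    {"turn": [-0.002,0.0088,0],"dp": [0.01,0.002,-0.078],"claw": 0},
    {"turn": [-0.0023,0.0103,0],"dp": [0.012,0.003,-0.09],"claw": 0},
    {"turn": [-0.0026,0.0117,0],"dp": [0.013,0.003,-0.1],"claw": 0},
  ],
)

```text
t: 12.37
ee_pos: [618.1, 148.2, 140.4]
orientation: [-1.563, -0.179, 0.171]
ft_force: [-2.6, -0.5, 3.3]
width: 0.7
```

Run:
```python
from h import *
arc([0,-.004,-.008])
d=grab('scene'); cv2.imwrite('pics/scene4.png',cv2.resize(d['img'][40:290,200:520,::-1],(768,600)))
```

```text
12.3667 [618.1 148.2 140.4] [-2.6 -0.5  3.3]
{"turn": [-0.0004, 0.0016, 0.0001], "dp": [0.001, 0.001, -0.017], "claw": 0},
{"turn": [-0.0007, 0.0028, 0.0001], "dp": [0.002, 0.001, -0.028], "claw": 0},
{"turn": [-0.0009, 0.0041, 0.0001], "dp": [0.003, 0.001, -0.039], "claw": 0},
```

View pics/scene4.png

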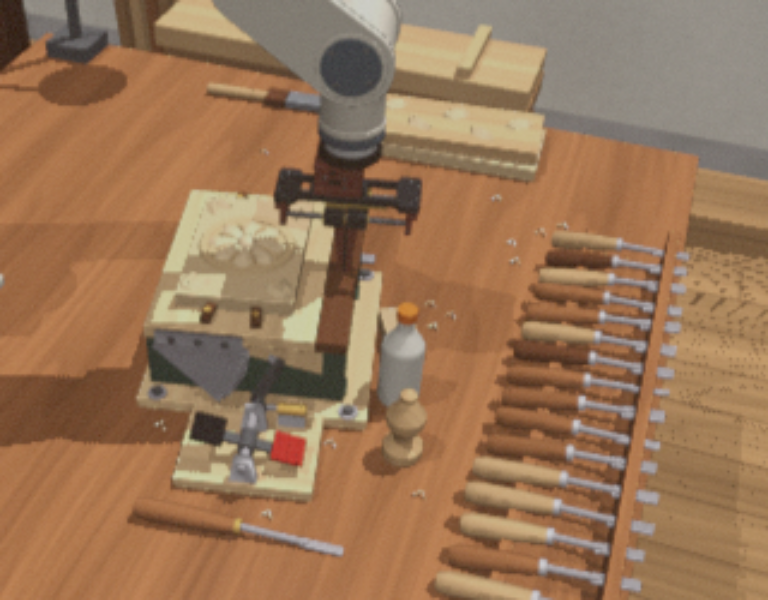

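Nearly flat now, with the strip top at about 140 and 139 expected. I ease down in small steps until the force rises at the rests.

>>> jog_arm(
  steps=[
    {"turn": [-0.0004,0.0016,0],"dp": [0.001,0,-0.01],"claw": 0},
    {"turn": [-0.0004,0.0016,0],"dp": [0.001,0,-0.018],"claw": 0},
    {"turn": [-0.0004,0.0016,0],"dp": [0.001,0,-0.024],"claw": 0},
  ],
)

```text
t: 12.67
ee_pos: [618.4, 148.3, 139.3]
orientation: [-1.564, -0.175, 0.175]
ft_force: [-6.4, -1.9, 14.9]
width: 1.0
```

>>> jog_arm(
  steps=[
    {"turn": [0,0,0],"dp": [0,0,-0.008],"claw": 0},
    {"turn": [0,0,0],"dp": [0,0,-0.016],"claw": 0},
  ],
)

```text
t: 12.83
ee_pos: [618.4, 148.3, 139.2]
orientation: [-1.564, -0.175, 0.175]
ft_force: [-7.6, -2.3, 17.8]
width: 0.5
```

At the rests: 15–18 N and the height no longer changes. I lift off and look from above.

>>> jog_arm(
  steps=[
    {"turn": [0,0,0],"dp": [0.01,0,0.2],"claw": 0},
    {"turn": [0,0,0],"dp": [0.01,0,0.6],"claw": 0},
    {"turn": [0,0,0],"dp": [0,0,1],"claw": 0},
  ],
)

```text
t: 13.08
ee_pos: [617.9, 148.2, 218.8]
orientation: [-1.564, -0.173, 0.177]
ft_force: [-0.1, 0.7, -0.0]
width: 0.7
```

>>> jog_arm(
  steps=[
    {"turn": [0,0,0],"dp": [-0.1,-0.2,0.4],"claw": 0},
    {"turn": [0,0,0],"dp": [-0.2,-0.6,0.6],"claw": 0},
    {"turn": [0,0,0],"dp": [-0.3,-1,0.6],"claw": 0},
  ],
)

```text
t: 13.33
ee_pos: [596.4, 68.4, 271.4]
orientation: [-1.564, -0.181, 0.172]
ft_force: [0.8, -0.2, -0.1]
width: 0.3
```

>>> jog_arm(
  steps=[
    {"turn": [0,0,0],"dp": [-0.1,-0.4,0],"claw": 0},
    {"turn": [0,0,0],"dp": [-0.25,-0.9,0],"claw": 0},
    {"turn": [0,0,0],"dp": [-0.4,-1,0],"claw": 0},
  ],
)

```text
t: 13.58
ee_pos: [564.5, -15.8, 271.8]
orientation: [-1.566, -0.181, 0.169]
ft_force: [-0.0, -0.1, -0.2]
width: 0.4
```

Run:
```python
from h import *
o=ctrl.get_obs();print(o['t'],o['ee_pos'],turn())
d=ctrl.get_image('wrist'); d.update(ori=o['orientation'],ee=o['ee_pos']);np.savez('pics/w5.npz',**d); cv2.imwrite('pics/wrist5.png',d['img'][...,::-1])
```

```text
13.5833 [564.48193671 -15.79069219 271.77866676] [5.03156517e-04 2.47518610e-03 4.60023275e-05]
```

View pics/wrist5.png

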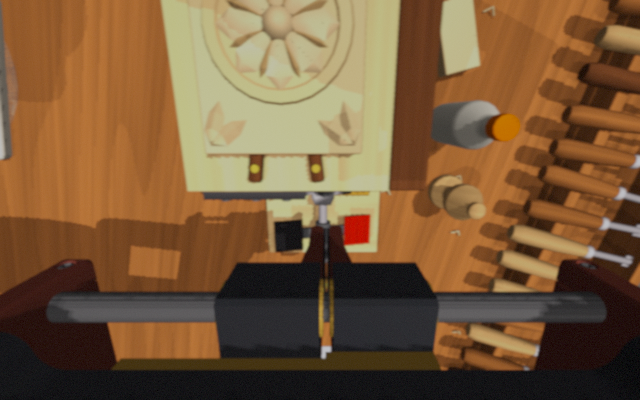

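The board is flat. The black pad is at (288,235), the red at (357,230).

Run:
```python
from h import *
d=dict(np.load('pics/w5.npz'))
print('black',ww(d,287,236),'red',ww(d,357,229))
c,s=np.cos(YAW),np.sin(YAW)
for q in [(412,60),(412,120),(412,170),(380,170),(190,160)]:
    p=ww(d,*q); e=p[:2]-HX; x=c*e[0]+s*e[1]+120; z=p[2]-115
    r=np.hypot(x,z); print(q,p.round(1),(np.arctan2(z,x)-np.arcsin(24/r)).round(4),round(x))
print((np.array([533,-112,85])-d['ee'])/80)
```

```text
black [ 532.83400643 -111.07738407   63.53036073] red [629.20596794 -87.66814501  42.53694242]
(412, 60) [616.7 123.8 139.4] 0.0018 213
(412, 120) [633.   72.  139.3] 0.0015 218
(412, 170) [648.1  24.2 139.1] 0.0006 222
(380, 170) [615.8  16.9 138.9] -0.0003 189
(190, 160) [424.1 -15.6 139.4] 0.5097 -5
[-0.39352421 -1.20261635 -2.33473333]
```

The board measures 0.000–0.002 rad on its strip, so it is flat. On to the black pad.

>>> jog_arm(
  steps=[
    {"turn": [0,0.0025,0],"dp": [-0.15,-0.45,0],"claw": 0},
    {"turn": [0,0.0025,0],"dp": [-0.3,-0.9,0],"claw": 0},
    {"turn": [0,0.0025,0],"dp": [-0.38,-1,0],"claw": 0},
    {"turn": [0,0.0025,0],"dp": [-0.38,-1,0],"claw": 0},
  ],
)

```text
t: 13.97
ee_pos: [531.2, -96.8, 271.3]
orientation: [-1.565, -0.17, 0.174]
ft_force: [0.9, 0.3, 0.1]
width: 0.8
```

>>> jog_arm(
  steps=[
    {"turn": [0,0,0],"dp": [0,-0.15,-0.2],"claw": 0},
    {"turn": [0,0,0],"dp": [0,-0.2,-0.6],"claw": 0},
    {"turn": [0,0,0],"dp": [0,-0.2,-1],"claw": 0},
    {"turn": [0,0,0],"dp": [0,-0.2,-1],"claw": 0},
  ],
)

```text
t: 14.3
ee_pos: [528.4, -110.9, 186.1]
orientation: [-1.561, -0.163, 0.18]
ft_force: [-0.0, 0.1, -0.6]
width: 0.4
```

Run:
```python
from h import *
o=ctrl.get_obs();print(o['t'],o['ee_pos'],o['ft_force'],turn(),(np.array([533,-111.5,80])-o['ee_pos'])/80)
```

```text
14.3 [ 528.40392173 -110.8998807   186.14617405] [-0.00814454  0.12698609 -0.60248034] [-0.00043434 -0.00348729  0.00129161] [ 0.05745098 -0.00750149 -1.32682718]
```

>>> jog_arm(
  steps=[
    {"turn": [0,-0.0035,0.001],"dp": [0.06,-0.01,-0.4],"claw": 0},
    {"turn": [0,-0.0035,0.001],"dp": [0.06,-0.01,-0.8],"claw": 0},
    {"turn": [0,-0.0035,0.001],"dp": [0.06,-0.01,-0.95],"claw": 0},
    {"turn": [0,-0.0035,0.001],"dp": [0.06,-0.01,-0.95],"claw": 0},
  ],
)

```text
t: 14.63
ee_pos: [532.2, -110.4, 108.4]
orientation: [-1.561, -0.172, 0.178]
ft_force: [-0.2, 0.1, 1.1]
width: 0.5
```

Run:
```python
from h import *
o=ctrl.get_obs();print(o['t'],o['ee_pos'],o['ft_force'],turn(),(np.array([533,-111.5,75])-o['ee_pos'])/80)
```

```text
14.6333 [ 532.21153042 -110.37351303  108.40362468] [-0.19021878  0.132202    1.13693296] [-8.26719747e-04 -1.42086408e-03 -2.74007700e-05] [ 0.00985587 -0.01408109 -0.41754531]
```

>>> jog_arm(
  steps=[
    {"turn": [0,-0.001,0],"dp": [0.01,-0.014,-0.2],"claw": 0},
    {"turn": [0,-0.001,0],"dp": [0.01,-0.014,-0.4],"claw": 0},
    {"turn": [0,-0.001,0],"dp": [0.01,-0.014,-0.45],"claw": 0},
    {"turn": [0,-0.001,0],"dp": [0.01,-0.014,-0.5],"claw": 0},
    {"turn": [0,-0.001,0],"dp": [0.01,-0.014,-0.54],"claw": 0},
    {"turn": [0,-0.001,0],"dp": [0.01,-0.014,-0.58],"claw": 0},
    {"turn": [0,-0.001,0],"dp": [0.01,-0.014,-0.62],"claw": 0},
    {"turn": [0,-0.001,0],"dp": [0.01,-0.014,-0.64],"claw": 0},
  ],
)

```text
t: 15.3
ee_pos: [533.2, -111.6, 57.6]
orientation: [-1.561, -0.175, 0.176]
ft_force: [-1.6, -0.5, 2.5]
width: 0.7
```

>>> jog_arm(
  steps=[
    {"turn": [0,0,0],"dp": [0,0,-0.04],"claw": 0},
    {"turn": [0,0,0],"dp": [0,0,-0.07],"claw": 0},
    {"turn": [0,0,0],"dp": [0,0,-0.1],"claw": 0},
    {"turn": [0,0,0],"dp": [0,0,-0.12],"claw": 0},
  ],
)

```text
t: 15.63
ee_pos: [533.3, -111.6, 47.6]
orientation: [-1.561, -0.175, 0.175]
ft_force: [0.8, -0.4, 0.2]
width: 0.4
```

>>> jog_arm(
  steps=[
    {"turn": [0,0,0],"dp": [0,0,0.3],"claw": 0},
    {"turn": [0,0,0],"dp": [0,0,0.8],"claw": 0},
    {"turn": [0,0,0],"dp": [0,0,1],"claw": 0},
  ],
)

```text
t: 15.88
ee_pos: [534.9, -111.9, 130.5]
orientation: [-1.562, -0.177, 0.173]
ft_force: [-0.3, 0.2, -0.1]
width: 0.3
```

>>> jog_arm(
  steps=[
    {"turn": [0,0,0],"dp": [0,0,0.5],"claw": 0},
    {"turn": [0,0,0],"dp": [0,0,1],"claw": 0},
    {"turn": [0,0,0],"dp": [0,0,1],"claw": 0},
  ],
)

```text
t: 16.13
ee_pos: [539.4, -112.8, 217.9]
orientation: [-1.566, -0.187, 0.164]
ft_force: [2.1, 0.1, 0.6]
width: 0.5
```

>>> jog_arm(
  steps=[
    {"turn": [0,0,0],"dp": [0,0,0.5],"claw": 0},
    {"turn": [0,0,0],"dp": [-0.1,0,1],"claw": 0},
    {"turn": [0,0,0],"dp": [-0.3,0,1],"claw": 0},
    {"turn": [0,0,0],"dp": [-0.3,0,1],"claw": 0},
    {"turn": [0,0,0],"dp": [-0.3,0,1],"claw": 0},
  ],
)

```text
t: 16.55
ee_pos: [515.2, -112.8, 297.8]
orientation: [-1.566, -0.187, 0.163]
ft_force: [0.2, 0.3, -0.7]
width: 0.6
```

Run:
```python
from h import *
o=ctrl.get_obs();print(o['t'],o['ee_pos'],o['ft_force'])
d=ctrl.get_image('wrist'); d.update(ori=o['orientation'],ee=o['ee_pos']);np.savez('pics/w6.npz',**d); cv2.imwrite('pics/wrist6.png',d['img'][...,::-1])
d=grab('scene'); cv2.imwrite('pics/scene6.png',cv2.resize(d['img'][40:290,200:520,::-1],(768,600)))
d=grab('top'); cv2.imwrite('pics/top6.png',cv2.resize(d['img'][...,::-1],(800,500)))
```

```text
16.55 [ 515.19496223 -112.78935219  297.76019246] [ 0.24951867  0.34609728 -0.66343868]
```

View pics/wrist6.png

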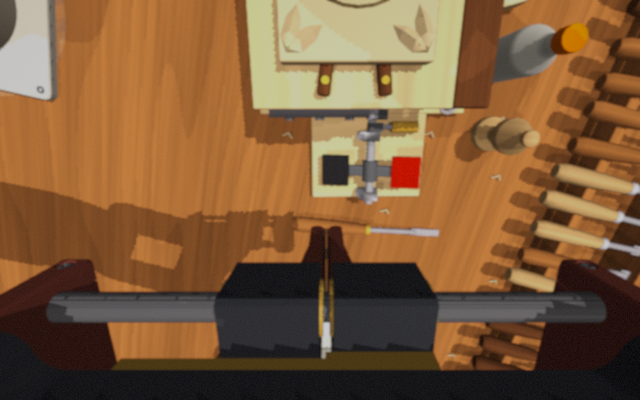

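View pics/scene6.png

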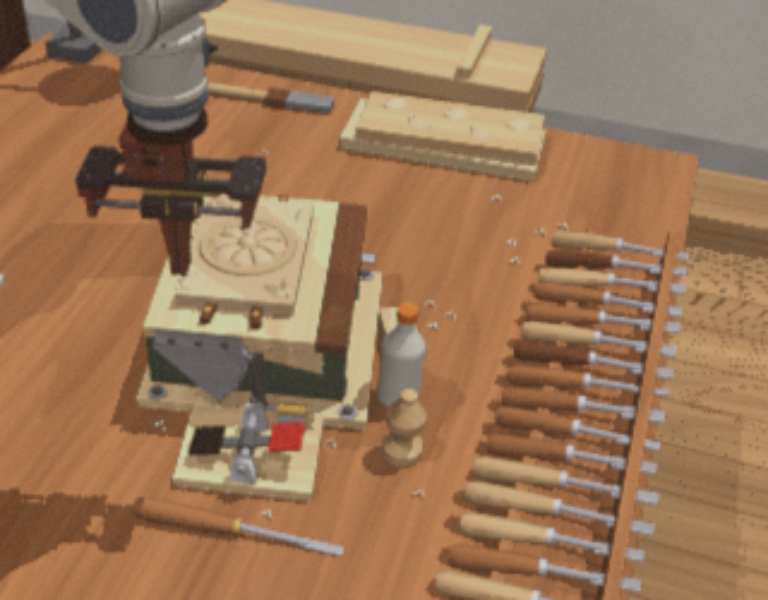

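View pics/top6.png

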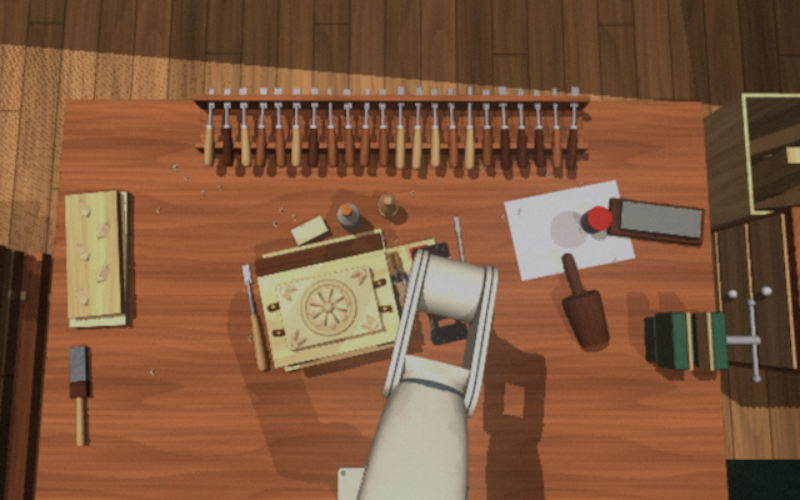

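The wrist view shows the black pad at (336,170) and the red at (405,172), with the pawl against the quadrant. The loose things look unmoved. I'll measure once more, then hand in.

Run:
```python
from h import *
d=dict(np.load('pics/w6.npz'))
print('black',ww(d,336,170),'red',ww(d,405,172))
c,s=np.cos(YAW),np.sin(YAW)
for q in [(480,40),(480,80),(445,80)]:
    p=ww(d,*q); e=p[:2]-HX; x=c*e[0]+s*e[1]+120; z=p[2]-115
    r=np.hypot(x,z); print(q,p.round(1),(np.arctan2(z,x)-np.arcsin(24/r)).round(4),round(x))
```

```text
black [ 534.20996695 -111.13094497   42.91585865] red [627.05320359 -89.30260094  63.50214693]
(480, 40) [636.1  65.7 139.4] 0.0019 219
(480, 80) [649.8  30.4 139.4] 0.0016 225
(445, 80) [614.3  22.4 139.1] 0.0005 188
```

```bash
python3 -c "
from workcell import ctrl
print(ctrl.get_obs()['qvel']); print(ctrl.close_job())"
```

```text
[ 6.97194819e-04  6.32564814e-03 -4.39354208e-03  4.34103160e-05
  5.62990754e-03 -6.23178143e-04]
the job is handed in; nothing more can be done
None
```

The job is done in the order asked, and I handed it in at about 17 s on the robot's clock:
- **Red pad:** I pressed it with the shut fingertips and read about 10 N on the way down. The rocker then snapped away, and the pictures showed the pawl clear of the teeth.
- **Board:** I lowered it by the dark strip along its arc at 20–30 mm/s, slower near the end, with about 3–6 N. At the rests I read 15 N, and a small extra press to confirm it was seated raised that to about 18–19 N.
- **Black pad:** I pressed it and the force fell to about 0 as the pawl snapped back.

**Last checks:** The board measured 0.000–0.002 rad, with the strip top at 139 mm. The red pad was at 63.5 mm and the black pad at 43 mm, about where they stood with the pawl home before I started. The pawl lay against the quadrant, the loose things looked unmoved and the arm was clear. No check failed or disagreed.

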